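# Start the last levelling foot of an upturned crate stand

## Task

This crate stand lies upside down with one levelling foot still to fit: lift the loose white dust cap off the bare leg and set it, open side down, in the white tray, then take the foot from the wooden block and stand its stud in the leg's threaded end. Without forcing it, turn the foot backward (anticlockwise from above) with its thread resting on the leg's until you feel it drop off the start of the thread, then screw it forward (clockwise) one full turn from there. Finish still gripping the started foot, upright in the leg, without letting go, and leave the spanner, the gourd and the eggs alone.

Things in the scene. Friction and masses are not known exactly. Their poses are not given: they have to be found in the camera images.
- stand: Upturned crate stand of grey steel, fixed on the bench: frame 310 (x) by 410 mm (y), 34 mm high, with four upright 50 mm square legs 120 mm high. Three have black feet (tops 144 mm high); the bare leg, under the white cap, is the near right one. Origin: on the bench under the bare leg's axis; z up; x, y along the frame's sides towards the neighbouring legs (260 and 360 mm away).
- leg_end (a point): Centre of the bare leg's upper end, 120 mm above the bench, axes as the stand. A black insert under the cap: 35 mm upright bore, right-hand two-start thread of 25 mm inner diameter that starts 4 mm down (where round the bore cannot be seen). One turn moves the foot 12 mm. Turned back, it rises and drops 6 mm every half turn.
- cap: White plastic dust cap, loose on the bare leg: square sleeve 58 x 58 mm outside, 53 mm inside, 34 mm high with a 4 mm top; 30 g. Origin: centre of its open lower rim (30 mm below the leg's end at the start); z to its closed top; x, y along its sides.
- tray: Fixed open white plastic tray, 160 x 160 mm outside, walls 4 mm thick and 35 mm high, floor 4 mm thick. Origin: centre of its underside; x, y along its sides; z up.
- block: Fixed wooden block, 110 (x) by 75 (y) by 50 mm high, with one bored hole of 34 mm, 40 mm deep, in the middle of its top, in which the foot stands. Origin: centre of its underside.
- foot: Black levelling foot, 0.10 to 0.16 kg, stud down: round pad on top, 38 mm collar, 30 mm coarse stud whose lowest 20 mm is a plain 22 mm pilot with a bevelled tip. Origin: the stud's tip; z up to the pad; x is not marked. In the leg's thread the tip rests 24 mm (just before the drop) to 30 mm (just after it) below the leg's end; one turn after the drop, about 42 mm.
- foot_pad (a point): Middle of the foot's pad, 77 mm above the stud's tip: the place to grip. Pad 52 mm across, 14 mm thick (70 to 84 mm above the tip), round, so it can be gripped at any yaw; axes as the foot.
- spanner: Steel spanner 190 mm long lying on the bench; leave it. Origin near its middle.
- gourd: Tan butternut gourd standing on the bench, 100 mm wide, 178 mm high; leave it. Origin: centre of its underside.
- eggs: Cardboard tray of six eggs, 104 x 150 mm, 66 mm high; leave it. Origin: centre of its underside.
Things that resemble listed ones, but are neither listed nor needed, are in the scene too. Of the things that look like the foot, the middle-sized one is meant.

How it is judged:
By the outcome, as a careful person would: the job done as asked, in the order asked, and still so for the second after the job is handed in, while the arm keeps its last pose, push and grip.
It also fails if it takes over 72 s, if anything falls off the work surface, if the arm or the gripper's body presses on something with over 40 N, if the wrist force passes 120 N, or if a joint passes its speed limit or range.

## Robot

A 6-joint arm with a two-finger parallel gripper is mounted at the origin on the work surface. World frame = base frame: x ahead of the robot, y to its left, z up, the work surface at z = 0. Lengths are in m, angles in rad, forces in N, time in s.
With the tool pointing down it reaches from about 0.275 to 0.725 m from the base axis. Payload 5.6 kg.
Tool frame: the origin (TCP) lies at the very end of the fingers, on their centre line; the grasp point (between the pads) lies 19 mm behind it; x points along the fingers, y is the direction in which the jaws open and shut, and the axes are right-handed (so a half turn about x gives the same grasp; the last joint's range is limited). The gripper opens to 85 mm and grips with 20 to 120 N. Pads are 22 mm wide; open, the fingers measure 114 mm over their backs; the gripper's body (76 mm by 85 mm) begins 54 mm behind the grasp point. The pads swing forward as they close: fully open they stand 13 mm farther back than shut.
Start: joints at [-0.892, 0.255, 0.108, 0, -1.424, -0.285], TCP at [0.211, -0.508, 0.231] pointing down, gripper open.
Joint ranges: [-2.95, 2.95], [-1.21, 1.97], [-1.09, 1.5], [-2.87, 1.71], [-2.94, -0.07], [-3.05, 3.05]. Speed limits (rad/s): [2.57, 2.57, 3.14, 3.14, 3.14, 3.14].

## Interface

Orientations are given as a rotation vector (axis times angle).
In Python, from workcell import manip, cams gives the robot as it stands.
- The arm moves only by the tool carry_out, never from a script. Its argument "series" is a list of rows, each a list of 3 entries, a list of its own where there are three numbers: the shift along the world's x, y, z in mm, then the turn about the world's z in degrees, then the opening, from -1 (shut) to 1 (fully open), so that 0 is half open. A call has 1 to 5 rows; each row is the pose to reach, as a shift and turn from the pose commanded when the call began; what a row does not reach only later rows make up. A row lasts 1/8 s, in which the tool goes at most 62.5 mm and 10.7 degrees, less where a joint would pass 70% of its speed; a pose out of reach is approached as far as the arm can. A call with a gripper value outside its range is refused whole. The fingers move at their own pace and stop on an object; "newtons" is the grip in N (left out, the last holds). Time passes only in rows, so rows that repeat a pose let the fingers close. It gives the time, the measured TCP pose, the force and the opening at its end, in the units of the state.
- manip.read_state(): the state, without advancing time (a new reading comes with each control period).
- cams.snapshot(name): name is "side" or "top"; returns a dict with "color" (420x560x3 uint8, red, green, blue), "mtx" (3x3 intrinsics, pixels), "k1" (the pictures are not rectified: a ray, as slopes to the right and down, at radius r is drawn at 1 + k1 r^2 times it, then the intrinsics apply), "origin" and "orientation" of the camera in the world. Camera axes: x right, y down, z forward; pixel columns grow to the right and rows downward; lengths in m; the calibration is good to about 2 mm. A picture is of the moment at which its call begins. There is no depth.
- manip.hand_in(): hands the job in, once; it reports no verdict.
The state is a dict: "time_s": time; "joint_pos": joint angles; "joint_velocities": joint speeds; "effort": joint torques, N m; "tcp_pos": TCP position; "orientation": TCP orientation; "contact_force": force on the tool from outside, world axes, zero at the start; "torque": the same for the moment, N m; "gripper_width": finger opening in m.
Only numpy, scipy, OpenCV 4.12 (cv2) and the standard library are available. Lean on these libraries where they do the work, as an engineer would, in place of code of your own. Each camera call takes 0.05 s, during which the arm holds its last target.

## Working session

There is one attempt and no reset: what is moved stays moved. The work goes in short steps, Python scripts to look and compute and a tool call to move; the robot and the scene stay as the last step left them, time stands still between calls to the robot, and variables do not carry over. Pictures are saved under pics/ and viewed, and the job is handed in when it is done.

Besides the shell and the picture viewer there is one more tool, called after "Call:" as name(argument=value, ...), one argument or row to a line, values as JSON. carry_out: Moves the arm, as the interface text tells. Its arguments: {"type":"object","properties":{"series":{"type":"array"},"newtons":{"type":"number"}},"required":["series"]}

```bash
ls; mkdir -p pics
python3 - <<'E'
from workcell import manip, cams
import cv2, numpy as np
s=manip.read_state()
for k,v in s.items(): print(k, np.round(v,4))
for n in ("side","top"):
    d=cams.snapshot(n)
    cv2.imwrite(f"pics/{n}0.png", d["color"][:,:,::-1])
    print(n,d["mtx"],d["k1"],d["origin"],d["orientation"])
E
```

```text
pics
time_s 0.0
joint_pos [-8.9240e-01  2.5580e-01  1.0700e-01 -5.0000e-04 -1.4239e+00 -2.8460e-01]
joint_velocities [ 0.0002 -0.0003  0.      0.0011  0.      0.0011]
effort [ 3.00000e-04 -3.86626e+01  2.37934e+01  5.36470e+00 -6.20000e-03
 -0.00000e+00]
tcp_pos [ 0.2109 -0.5074  0.2304]
orientation [-0.3074  1.5491  0.3103]
contact_force [-0.0252 -0.8819  0.347 ]
torque [-0.009   0.0347  0.0314]
gripper_width 0.0854
side [[499.10340835   0.         276.10320736]
 [  0.         499.10340835 196.09664938]
 [  0.           0.           1.        ]] -0.026278593433487978 [-0.00754831  0.5917231   0.82765489] [-0.94474493  2.46854958 -1.1121682 ]
top [[546.8388023    0.         269.50992233]
 [  0.         546.8388023  207.10104718]
 [  0.           0.           1.        ]] -0.1761498500082791 [ 0.37895972 -0.01749468  1.38572882] [-2.11789394  2.17626685 -0.12875015]
```

View pics/top0.png

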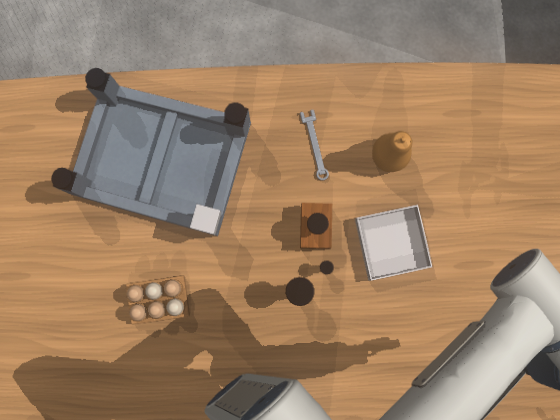

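View pics/side0.png

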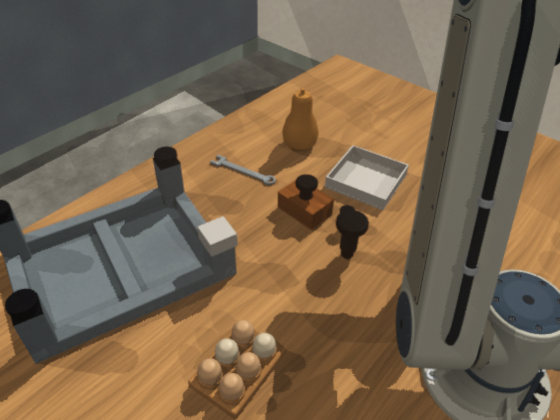

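```bash
cat > h.py <<'E'
from workcell import manip, cams
import cv2, numpy as np
from scipy.spatial.transform import Rotation as R
def snap(n,f=None):
    d=cams.snapshot(n)
    if f: cv2.imwrite("pics/"+f+".png", d["color"][:,:,::-1])
    d["R"]=R.from_rotvec(d["orientation"]).as_matrix(); d["dist"]=np.array([d["k1"],0,0,0.])
    return d
def rays(d,px):
    u=cv2.undistortPoints(np.array(px,float).reshape(-1,1,2),d["mtx"],d["dist"]).reshape(-1,2)
    return np.c_[u,np.ones(len(u))]@d["R"].T
def plane(d,px,z):
    r=rays(d,px); o=np.array(d["origin"]); t=(z-o[2])/r[:,2]; return o+r*t[:,None]
def proj(d,P):
    P=(np.array(P,float).reshape(-1,3)-d["origin"])@d["R"]
    return cv2.projectPoints(P,np.zeros(3),np.zeros(3),d["mtx"],d["dist"])[0].reshape(-1,2)
def tri(d1,p1,d2,p2):
    a,b=rays(d1,[p1])[0],rays(d2,[p2])[0]; o1,o2=np.array(d1["origin"]),np.array(d2["origin"])
    t=np.linalg.lstsq(np.c_[a,-b],o2-o1,rcond=None)[0]
    q1,q2=o1+a*t[0],o2+b*t[1]; return (q1+q2)/2,np.linalg.norm(q1-q2)
def crop(d,x0,y0,x1,y1,k,f):
    cv2.imwrite("pics/"+f+".png",cv2.resize(d["color"][y0:y1,x0:x1,::-1],None,fx=k,fy=k,interpolation=cv2.INTER_CUBIC))
E
python3 - <<'E'
from h import *
t=snap("top");s=snap("side")
print("axes top:",proj(t,[[0.379,-.017,0],[.479,-.017,0],[.379,.083,0]]))
for n,p,z in [("block foot",(318,223),.094),("small",(327,267),.08),("large",(300,291),.1),("cap",(206,219),.124),("tray",(394,243),.0)]:
    print(n,plane(t,[p],z).round(3))
g=cv2.cvtColor(t["color"],cv2.COLOR_RGB2HSV)
for n,m in [("white",((g[...,1]<40)&(g[...,2]>150))),("black",(g[...,2]<50))]:
    m=m.astype(np.uint8)
    nn,l,st,c=cv2.connectedComponentsWithStats(m)
    for i in range(1,nn):
        if st[i,4]>60: print(n,st[i],c[i].round(1))
crop(t,170,180,450,310,2.8,"tcrop0")
crop(s,180,130,420,290,3.2,"scrop0")
E
```

```text
axes top: [[277.0878432  279.44245526]
 [276.00015126 239.88316223]
 [237.46448926 280.44346235]]
block foot [[ 0.51  -0.118  0.094]]
small [[ 0.405 -0.137  0.08 ]]
large [[ 0.351 -0.07   0.1  ]]
cap [[0.523 0.145 0.124]]
tray [[ 0.462 -0.318  0.   ]]
white [  0   0  33  59 624] [16.8 23.5]
white [  28    0   76   76 3446] [66.1 34.4]
white [ 204   10   79   50 1461] [242.8  28.5]
white [297  21  54  22 511] [319.7  33. ]
white [169  29  54  40 897] [197.4  52.5]
white [103  45  27  27 259] [115.   59.1]
white [390  47  29  15 149] [403.3  55.5]
white [301 110  28  69 385] [314.8 142.9]
white [190 204  30  30 629] [204.7 218.6]
white [ 357  205   75   75 3078] [387.9 243.2]
white [ 409  251  151  169 8980] [502.2 349.3]
white [ 260  384   70   36 1299] [295.7 407.2]
white [259 387  30  29  62] [274.3 401.6]
black [538 358  22  32 367] [549.1 373.8]
```

View pics/tcrop0.png

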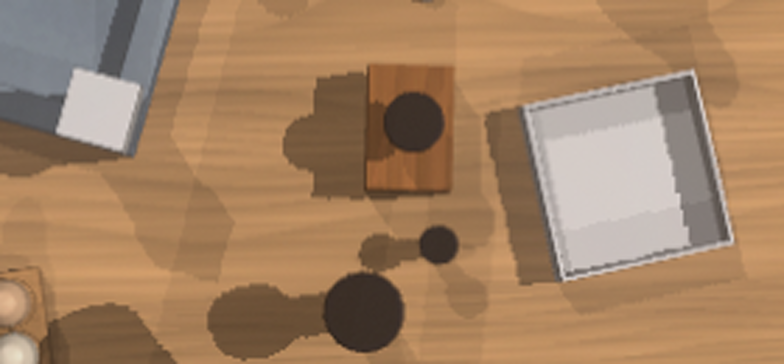

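View pics/scrop0.png

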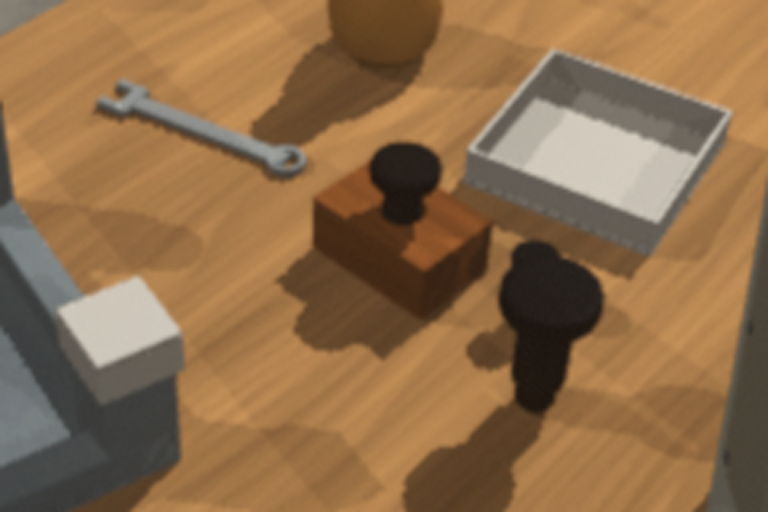

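The three lookalikes in the top view are the block foot (318,223), a small one at (327,267) and a large one at (300,291). The middle-sized one is the one standing in the wooden block, and the crops confirm it. The cap is at (205,219) and the tray at (394,243). Next I'll measure them.

Run:
```python
from h import *
t=snap("top");s=snap("side")
def rect(d,m,z,name):
    c=max(cv2.findContours(m,cv2.RETR_EXTERNAL,cv2.CHAIN_APPROX_NONE)[0],key=cv2.contourArea).reshape(-1,2)
    P=plane(d,c,z)[:,:2]
    r=cv2.minAreaRect((P*1000).astype(np.float32)); print(name,np.round(r[0],1),np.round(r[1],1),round(r[2],1))
    return r
def sub(d,x0,y0,x1,y1,f):
    g=cv2.cvtColor(d["color"],cv2.COLOR_RGB2HSV); m=f(g,d["color"].astype(int)).astype(np.uint8); o=np.zeros_like(m); o[y0:y1,x0:x1]=m[y0:y1,x0:x1]; return o
white=lambda g,c:(g[...,1]<40)&(g[...,2]>140)
rect(t,sub(t,185,195,225,240,white),.124,"cap top (58+)")
tr=sub(t,350,195,440,290,lambda g,c:(g[...,1]<60)&(g[...,2]>85))
rect(t,tr,.035,"tray rim 160")
dark=lambda g,c:(g[...,2]<70)
for nm,d,b in [("top",t,(300,205,335,240)),("side",s,(292,173,320,190))]:
    m=sub(d,*b,dark); c=max(cv2.findContours(m,cv2.RETR_EXTERNAL,cv2.CHAIN_APPROX_NONE)[0],key=cv2.contourArea)
    e=cv2.fitEllipse(c); print(nm,"pad ellipse",np.round(e[0],1),np.round(e[1],1),round(e[2]), cv2.boundingRect(c))
    if nm=="top": print(rect(t,m,.094,"pad"))
bl=sub(t,295,200,338,252,lambda g,c:((c[...,0]-c[...,2])>25)&(c[...,0]<150)&(c[...,0]>60))
# feet tops of other legs (144)
for nm,b in [("f1",(80,60,115,95)),("f2",(218,98,252,130)),("f3",(48,165,80,192))]:
    m=sub(t,*b,dark); c=max(cv2.findContours(m,cv2.RETR_EXTERNAL,cv2.CHAIN_APPROX_NONE)[0],key=cv2.contourArea)
    e=cv2.minEnclosingCircle(c); print(nm,np.round(e[0],1),round(e[1],1),plane(t,[e[0]],.144)[0].round(4))
o=R.from_rotvec(manip.read_state()["orientation"]).as_matrix(); print(o.round(3))
```

```text
cap top (58+) [535.3 153.4] [83.3 89.3] 88.3
tray rim 160 [ 462.5 -309. ] [160.7 165.7] 10.1
top pad ellipse [317.  223.2] [19.7 20.2] 69 (307, 213, 21, 21)
pad [ 509.6 -115.5] [47.6 47.8] 88.0
((509.6453552246094, -115.49964141845703), (47.58730697631836, 47.783843994140625), 88.02045440673828)
side pad ellipse [306.1 182.4] [14.9 21.6] 92 (296, 175, 21, 15)
f1 [97.6 81.7] 13.9 [0.8653 0.408  0.144 ]
f2 [232.5 116. ] 16.1 [0.7634 0.0773 0.144 ]
f3 [ 64.6 179.2] 13.0 [0.625  0.4822 0.144 ]
[[-0.    -0.384  0.923]
 [ 0.001  0.923  0.384]
 [-1.     0.001 -0.   ]]
```

Run:
```python
from h import *
t=snap("top");s=snap("side")
c=t["color"]; print(c[210:228:6,196:214:6].reshape(-1,3).tolist(), c[200,190],c[232,200],c[238,205])
m=np.zeros(c.shape[:2],np.uint8); m[195:245,180:230]=(c.min(2)>165)[195:245,180:230]
k=max(cv2.findContours(m,cv2.RETR_EXTERNAL,cv2.CHAIN_APPROX_NONE)[0],key=cv2.contourArea).reshape(-1,2)
P=(plane(t,k,.124)[:,:2]*1000).astype(np.float32); print("cap",cv2.minAreaRect(P),len(k))
corn=[(197.1,204.6),(220.4,212.5),(214.6,235),(190.4,227.1)]
Q=plane(t,corn,.124)[:,:2]*1000; print(Q.round(1),Q.mean(0),np.linalg.norm(Q-np.roll(Q,-1,0),axis=1))
# side: cap top corners from scrop (scale 3.2, off 180,130)
cs=np.array([(57,313),(133,277),(183,335),(104,373)])/3.2+[180,130]
Qs=plane(s,cs,.124)[:,:2]*1000; print("side cap",Qs.round(1),Qs.mean(0),np.linalg.norm(Qs-np.roll(Qs,-1,0),axis=1))
# pad
print("tri pad top",tri(t,(317,223.2),s,(306.1,181.2)))
print("side pad", plane(s,[(306.1,181.2)],.094))
cr=np.array([(405,170)])/3.2+[180,130]; print("side pad crop",cr,plane(s,cr,.094))
# block top corners in top crop
cb=np.array([(367,65),(454,67),(452,190),(366,190)])/2.8+[170,180]
Q=plane(t,cb,.05)[:,:2]*1000; print("block",Q.round(1),Q.mean(0),np.linalg.norm(Q-np.roll(Q,-1,0),axis=1))
# tray rim corners top crop
ct=np.array([(523,106),(694,71),(732,241),(563,280)])/2.8+[170,180]
Q=plane(t,ct,.035)[:,:2]*1000; print("tray",Q.round(1),Q.mean(0),np.linalg.norm(Q-np.roll(Q,-1,0),axis=1))
ct=np.array([(468,152),(555,51),(731,114),(648,222)])/3.2+[180,130]
Q=plane(s,ct,.035)[:,:2]*1000; print("tray side",Q.round(1),Q.mean(0))
```

```text
[[209, 201, 198], [208, 201, 198], [208, 201, 198], [208, 201, 197], [208, 201, 199], [208, 202, 199], [208, 201, 198], [209, 202, 199], [210, 202, 199]] [127 134 141] [106  83  61] [162 124  86]
cap ((524.7242431640625, 147.73521423339844), (57.36348342895508, 57.05767822265625), 73.47881317138672) 89
[[557.5 165.2]
 [537.4 110.7]
 [485.1 125. ]
 [505.  181.5]] [521.27232837 145.62261367] [58.12357323 54.16014849 59.8457543  54.94242021]
side cap [[554.  169.1]
 [542.5 115.6]
 [483.8 130.2]
 [496.4 183.7]] [519.14168702 149.64166627] [54.74205881 60.47198868 55.02122815 59.41112319]
tri pad top (array([ 0.50873322, -0.11588916,  0.09280483]), np.float64(0.0012301129341225278))
side pad [[ 0.50736792 -0.11505816  0.094     ]]
side pad crop [[306.5625 183.125 ]] [[ 0.50233259 -0.11048382  0.094     ]]
block [[ 564.2  -81.3]
 [ 560.2 -158. ]
 [ 452.  -151.9]
 [ 454.2  -76.8]] [ 507.65069316 -117.01958773] [ 76.77155277 108.42758785  75.14600064 110.07582136]
tray [[ 525.6 -219.8]
 [ 552.6 -376.5]
 [ 399.2 -402.4]
 [ 370.4 -248.6]] [ 461.96002959 -311.82782118] [159.03672879 155.58316714 156.48590759 157.77255594]
tray side [[ 520.8 -217.1]
 [ 547.3 -373.5]
 [ 393.4 -399.7]
 [ 372.7 -243.1]] [ 458.53404255 -308.34305443]
```

Call:
carry_out(
  series=[
    [[26,54,0],5,1],
    [[52,108,0],10,1],
    [[78,162,0],15,1],
    [[104,216,0],20,1],
    [[130,270,0],25,1],
  ],
  newtons=30,
)

```text
time_s: 1.02
tcp_pos: [0.3415, -0.2361, 0.2316]
orientation: [-0.651, 1.47, 0.65]
contact_force: [1.7, 0.1, -0.0]
gripper_width: 0.0854
```

Call:
carry_out(
  series=[
    [[26,54,0],5,1],
    [[52,108,0],10,1],
    [[78,162,0],15,1],
    [[104,216,0],20,1],
    [[130,270,-10],26,1],
  ],
)

```text
time_s: 1.65
tcp_pos: [0.4721, 0.0342, 0.2222]
orientation: [-0.999, 1.327, 0.997]
contact_force: [1.7, -1.2, -0.3]
gripper_width: 0.0853
```

Call:
carry_out(
  series=[
    [[26,54,0],0,1],
    [[52,115,-30],0,1],
    [[52,115,-30],0,1],
    [[52,115,-30],0,1],
  ],
)

```text
time_s: 2.15
tcp_pos: [0.5229, 0.1472, 0.1908]
orientation: [-0.996, 1.332, 0.996]
contact_force: [-0.5, 0.4, -0.1]
gripper_width: 0.085
```

Run:
```python
from h import *
s=manip.read_state()
for k,v in s.items(): print(k, np.round(v,4))
print(R.from_rotvec(s["orientation"]).as_matrix().round(3))
t=snap("top","top1");s=snap("side","side1")
```

```text
time_s 2.15
joint_pos [ 5.6280e-01  2.5800e-01  9.0000e-03  3.0000e-04 -1.3232e+00 -8.4880e-01]
joint_velocities [-0.0237 -0.0373 -0.0002  0.0089 -0.0057  0.006 ]
effort [  0.9296 -36.5356  23.1273   5.1017   0.1192  -0.0708]
tcp_pos [0.5229 0.1472 0.1908]
orientation [-0.9963  1.3324  0.9961]
contact_force [-0.4665  0.4418 -0.0518]
torque [-0.0494 -0.0284  0.0413]
gripper_width 0.085
[[-0.001 -0.959  0.282]
 [-0.001  0.282  0.959]
 [-1.     0.001 -0.001]]
```

View pics/side1.png

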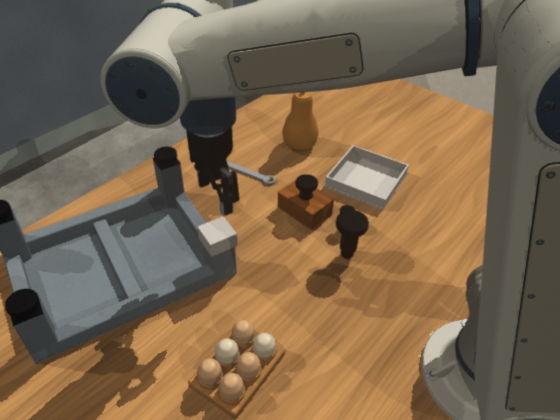

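View pics/top1.png

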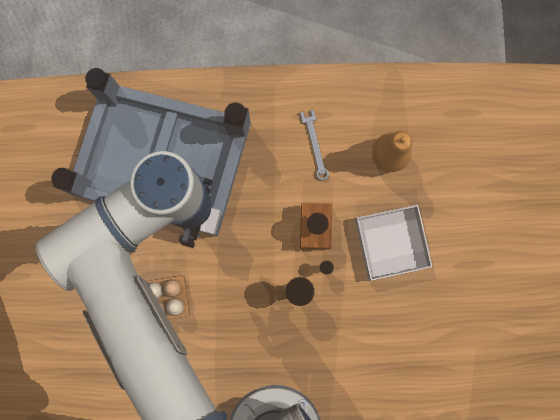

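Call:
carry_out(
  series=[
    [[0,0,-40],0,1],
    [[0,0,-80],0,1],
    [[0,0,-103],0,1],
    [[0,0,-103],0,1],
  ],
  newtons=20,
)

```text
time_s: 2.75
tcp_pos: [0.5222, 0.1455, 0.0879]
orientation: [-0.994, 1.334, 0.995]
contact_force: [-0.0, 0.0, 0.0]
gripper_width: 0.0851
```

Call:
carry_out(
  series=[
    [[0,0,0],0,-1],
    [[0,0,0],0,-1],
    [[0,0,0],0,-1],
    [[0,0,0],0,-1],
    [[0,0,0],0,-1],
  ],
)

```text
time_s: 3.38
tcp_pos: [0.5242, 0.1473, 0.0903]
orientation: [-0.996, 1.328, 0.994]
contact_force: [-0.8, -1.3, 6.6]
gripper_width: 0.0581
```

Call:
carry_out(
  series=[
    [[0,0,10],0,-1],
    [[0,0,30],0,-1],
    [[0,0,60],0,-1],
    [[0,0,100],0,-1],
    [[0,0,130],0,-1],
  ],
)

```text
time_s: 4.0
tcp_pos: [0.5233, 0.1472, 0.2208]
orientation: [-0.995, 1.329, 0.995]
contact_force: [0.8, 0.2, -0.5]
gripper_width: 0.0574
```

Run:
```python
from h import *
s=manip.read_state(); print(s["tcp_pos"],s["gripper_width"],s["contact_force"])
t=snap("top");s=snap("side")
a=t["color"][160:300,150:290];b=s["color"][130:270,150:290]
cv2.imwrite("pics/c1.png",cv2.resize(np.hstack([a,b])[:,:,::-1],None,fx=2.8,fy=2.8,interpolation=cv2.INTER_CUBIC))
```

```text
[0.52332058 0.14724736 0.2208093 ] 0.05736212396230874 [ 0.75168686  0.18990075 -0.4682965 ]
```

View pics/c1.png

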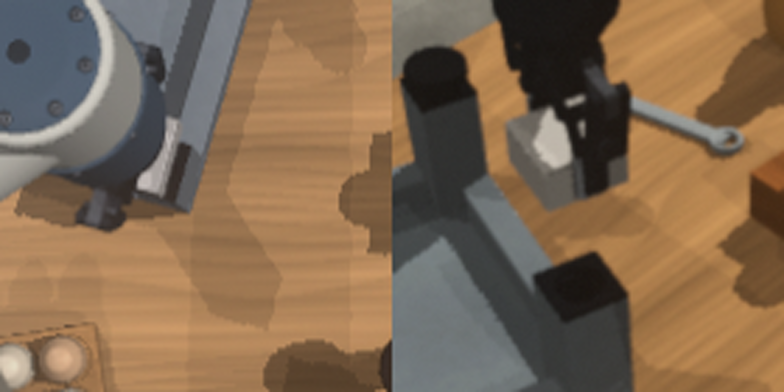

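Call:
carry_out(
  series=[
    [[-8,-57,0],3,-1],
    [[-16,-114,0],6,-1],
    [[-24,-171,0],10,-1],
    [[-32,-228,0],13,-1],
    [[-40,-285,0],16,-1],
  ],
)

```text
time_s: 4.72
tcp_pos: [0.4823, -0.1395, 0.2184]
orientation: [-1.205, 1.211, 1.205]
contact_force: [1.4, 0.2, -0.0]
gripper_width: 0.0577
```

Call:
carry_out(
  series=[
    [[-8,-57,-10],3,-1],
    [[-16,-114,-60],6,-1],
    [[-22,-173,-110],10,-1],
    [[-22,-173,-160],10,-1],
    [[-22,-173,-180],10,-1],
  ],
)

```text
time_s: 5.35
tcp_pos: [0.4585, -0.3113, 0.0347]
orientation: [-1.325, 1.128, 1.334]
contact_force: [-0.4, 1.2, -0.3]
gripper_width: 0.0578
```

Call:
carry_out(
  series=[
    [[0,0,-12],0,-1],
    [[0,0,-20],0,-1],
    [[0,0,-25],0,-1],
  ],
)

```text
time_s: 5.72
tcp_pos: [0.462, -0.3108, 0.0142]
orientation: [-1.333, 1.124, 1.33]
contact_force: [-0.1, 0.5, -0.9]
gripper_width: 0.0574
```

Run:
```python
from h import *
s=manip.read_state(); print(s["tcp_pos"],s["gripper_width"],s["contact_force"])
t=snap("top");s=snap("side")
a=t["color"][170:310,330:470];b=s["color"][90:230,300:440]
cv2.imwrite("pics/c2.png",cv2.resize(np.hstack([a,b])[:,:,::-1],None,fx=2.8,fy=2.8,interpolation=cv2.INTER_CUBIC))
```

```text
[ 0.46203875 -0.31084741  0.0141792 ] 0.05737506839537992 [-0.14529927  0.51960101 -0.88558664]
```

View pics/c2.png

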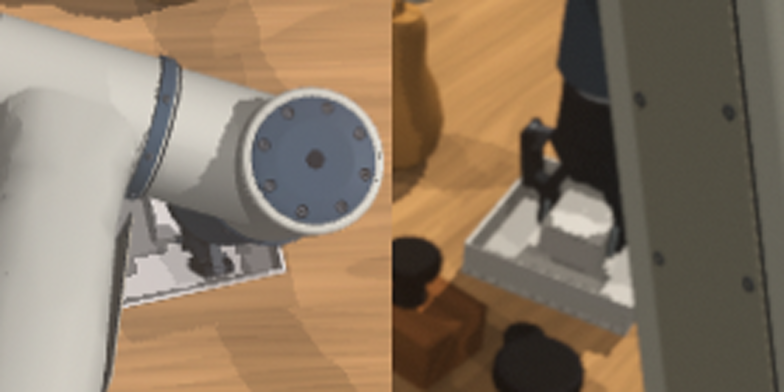

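Call:
carry_out(
  series=[
    [[0,0,-3],0,-1],
    [[0,0,-5],0,-1],
  ],
)

```text
time_s: 6.08
tcp_pos: [0.4613, -0.3109, 0.0086]
orientation: [-1.332, 1.125, 1.33]
contact_force: [0.6, -0.8, -0.1]
gripper_width: 0.0575
```

Call:
carry_out(
  series=[
    [[0,0,-2],0,-1],
    [[0,0,-2],0,-1],
  ],
)

```text
time_s: 6.32
tcp_pos: [0.4609, -0.3109, 0.0061]
orientation: [-1.331, 1.126, 1.331]
contact_force: [-0.1, -0.4, 0.5]
gripper_width: 0.0576
```

Call:
carry_out(
  series=[
    [[0,0,-1],0,-1],
    [[0,0,-2],0,-1],
  ],
)

```text
time_s: 6.58
tcp_pos: [0.4611, -0.3109, 0.0043]
orientation: [-1.331, 1.126, 1.331]
contact_force: [-0.7, -0.8, 3.6]
gripper_width: 0.0577
```

Call:
carry_out(
  series=[
    [[0,0,0],0,1],
    [[0,0,0],0,1],
    [[0,0,0],0,1],
    [[0,0,15],0,1],
    [[0,0,50],0,1],
  ],
)

```text
time_s: 7.2
tcp_pos: [0.4601, -0.3105, 0.0544]
orientation: [-1.329, 1.127, 1.334]
contact_force: [0.8, -1.2, 1.0]
gripper_width: 0.0854
```

Call:
carry_out(
  series=[
    [[0,0,50],0,1],
    [[0,0,100],0,1],
    [[0,30,160],0,1],
    [[5,60,160],0,1],
    [[5,60,160],0,1],
  ],
)

```text
time_s: 7.82
tcp_pos: [0.4667, -0.2495, 0.2167]
orientation: [-1.335, 1.122, 1.329]
contact_force: [-0.5, 0.2, -0.5]
gripper_width: 0.0853
```

Run:
```python
from h import *
s=manip.read_state(); print(s["tcp_pos"],s["joint_pos"].round(3) if hasattr(s["joint_pos"],"round") else s["joint_pos"],s["gripper_width"],s["contact_force"])
t=snap("top");s=snap("side","s3")
a=t["color"][170:310,170:470];
cv2.imwrite("pics/c3.png",cv2.resize(a[:,:,::-1],None,fx=2.6,fy=2.6,interpolation=cv2.INTER_CUBIC))
```

```text
[ 0.4666881  -0.24951531  0.21673285] [-0.195  0.216  0.02  -0.    -1.371  0.364] 0.08525045505475869 [-0.48383494  0.23764584 -0.54988094]
```

View pics/c3.png

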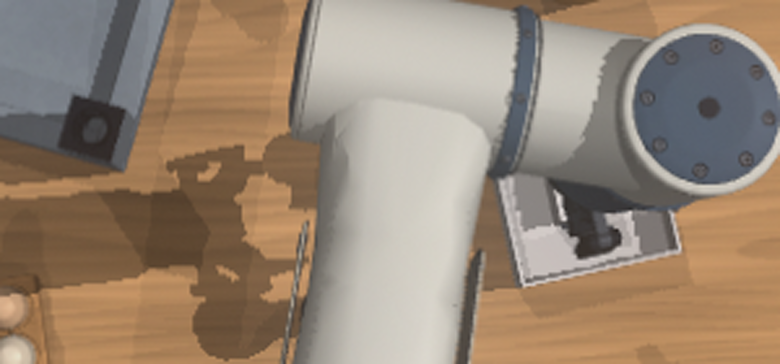

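View pics/s3.png

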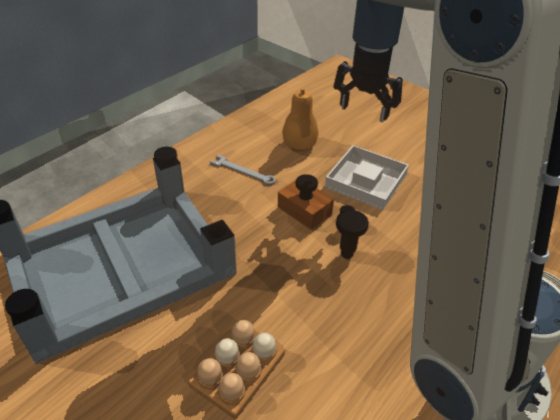

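The side view shows the cap upright in the tray (368,175). The black leg end with its bore now shows at about (206,219) in the top view. I'll measure it.

Run:
```python
from h import *
t=snap("top");s=snap("side")
a=t["color"][200:240,186:226];b=s["color"][215:255,198:238]
cv2.imwrite("pics/c4.png",cv2.resize(np.hstack([a,b])[:,:,::-1],None,fx=10,fy=10,interpolation=cv2.INTER_CUBIC))
def sq(d,x0,y0,x1,y1,th):
    c=d["color"]; m=np.zeros(c.shape[:2],np.uint8); m[y0:y1,x0:x1]=(c.max(2)<th)[y0:y1,x0:x1]
    k=max(cv2.findContours(m,cv2.RETR_EXTERNAL,cv2.CHAIN_APPROX_NONE)[0],key=cv2.contourArea).reshape(-1,2)
    P=(plane(d,k,.120)[:,:2]*1000).astype(np.float32); r=cv2.minAreaRect(P);print(th,[np.round(x,1) for x in r])
for th in (50,60,70): sq(t,186,200,226,240,th)
for th in (30,40,50): sq(s,198,215,238,255,th)
print(t["color"][219,190:222].max(1), s["color"][235,200:238].max(1))
```

```text
50 [array([526.1, 149.7]), array([39.9, 43.8]), np.float64(73.4)]
60 [array([523.1, 148. ]), array([48.7, 50.2]), np.float64(73.2)]
70 [array([522.8, 148.4]), array([50.8, 54.6]), np.float64(73.6)]
30 [array([521.4, 149.4]), array([30.4, 27.3]), np.float64(85.6)]
40 [array([521.2, 150.3]), array([47.2, 49.8]), np.float64(73.0)]
50 [array([521.1, 150.4]), array([49.4, 51.8]), np.float64(72.2)]
[ 93  93  93  88  61  49  50  48  45  45  44  44  60  62  67  68  70  69
  66  69  71  52  46  51  50  51  86  95  96  96  95 102] [ 70  65  61  56  42  31  32  33  32  33  30  28  29  28  27  26  28  29
  29  29  28  29  29  32  32  35  34  35  35  34  34  33  36  54 121 173
 178 180]
```

View pics/c4.png

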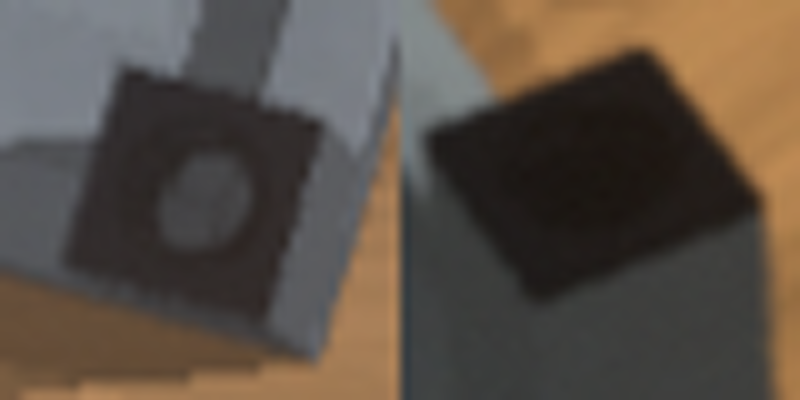

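Call:
carry_out(
  series=[
    [[16,50,-10],0,1],
    [[32,100,-20],0,1],
    [[43,134,-40],0,1],
    [[43,134,-60],0,1],
    [[43,134,-60],0,1],
  ],
)

```text
time_s: 8.65
tcp_pos: [0.5079, -0.1171, 0.1526]
orientation: [-1.329, 1.129, 1.334]
contact_force: [-0.7, -0.8, 1.1]
gripper_width: 0.0852
```

Run:
```python
from h import *
s=manip.read_state(); print(s["tcp_pos"],s["joint_pos"],s["gripper_width"],s["contact_force"])
t=snap("top");s=snap("side")
a=t["color"][170:310,250:390];b=s["color"][90:230,230:370]
cv2.imwrite("pics/c5.png",cv2.resize(np.hstack([a,b])[:,:,::-1],None,fx=2.8,fy=2.8,interpolation=cv2.INTER_CUBIC))
```

```text
[ 0.50788119 -0.11710924  0.15255665] [ 7.40012128e-02  2.39766448e-01 -1.15262923e-01 -1.81544081e-04
 -1.22022879e+00  9.27662513e-02] 0.08522002232430338 [-0.73407118 -0.7634335   1.0717048 ]
```

View pics/c5.png

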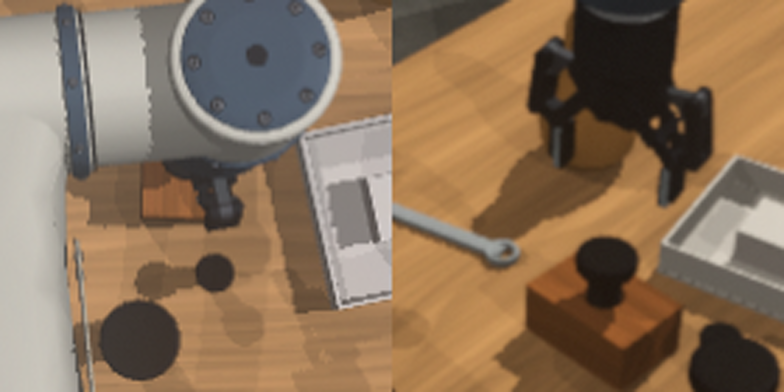

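Call:
carry_out(
  series=[
    [[0,1,-40],0,1],
    [[0,1,-70],0,1],
    [[0,1,-92],0,1],
    [[0,1,-92],0,1],
    [[0,1,-92],0,1],
  ],
)

```text
time_s: 9.38
tcp_pos: [0.5102, -0.1164, 0.0639]
orientation: [-1.333, 1.124, 1.329]
contact_force: [-0.9, -0.2, 0.3]
gripper_width: 0.0853
```

Call:
carry_out(
  series=[
    [[0,0,0],0,-1],
    [[0,0,0],0,-1],
    [[0,0,0],0,-1],
    [[0,0,0],0,-1],
    [[0,0,0],0,-1],
  ],
  newtons=40,
)

```text
time_s: 10.0
tcp_pos: [0.5097, -0.1161, 0.0634]
orientation: [-1.333, 1.125, 1.33]
contact_force: [-1.3, 0.8, 5.9]
gripper_width: 0.0508
```

Run:
```python
from h import *
s=manip.read_state(); print(s["tcp_pos"],s["joint_pos"],s["gripper_width"],s["contact_force"],s["torque"])
s=snap("side")
b=s["color"][120:240,240:380]
cv2.imwrite("pics/c6.png",cv2.resize(b[:,:,::-1],None,fx=5,fy=5,interpolation=cv2.INTER_CUBIC))
```

```text
[ 0.50971574 -0.1160567   0.06338263] [ 7.64623086e-02  3.16626242e-01 -2.57404725e-01  8.35369883e-04
 -9.95093572e-01  9.04827957e-02] 0.05075959909183365 [-1.33678453  0.84871991  5.94302584] [-0.00955865  0.50015668 -0.01918493]
```

View pics/c6.png

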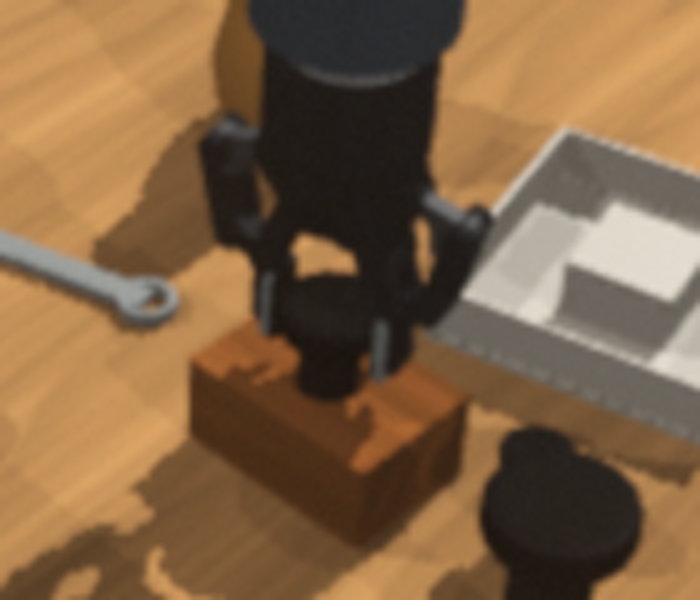

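Call:
carry_out(
  series=[
    [[0,0,10],0,-1],
    [[0,0,30],0,-1],
    [[0,0,60],0,-1],
    [[0,0,110],0,-1],
    [[0,0,153],0,-1],
  ],
  newtons=40,
)

```text
time_s: 10.68
tcp_pos: [0.5088, -0.1158, 0.2172]
orientation: [-1.331, 1.125, 1.331]
contact_force: [1.2, -0.3, -2.2]
gripper_width: 0.0507
```

Run:
```python
from h import *
s=manip.read_state(); print(s["tcp_pos"],s["gripper_width"],s["contact_force"],s["torque"])
t=snap("top"); s=snap("side")
a=t["color"][150:270,250:390];b=s["color"][70:190,240:380]
cv2.imwrite("pics/c7.png",cv2.resize(np.hstack([a,b])[:,:,::-1],None,fx=2.8,fy=2.8,interpolation=cv2.INTER_CUBIC))
```

```text
[ 0.50876182 -0.11580602  0.21718225] 0.05072359902253109 [ 1.21757162 -0.31891847 -2.20474054] [-0.00207861 -0.20188184  0.09851596]
```

View pics/c7.png

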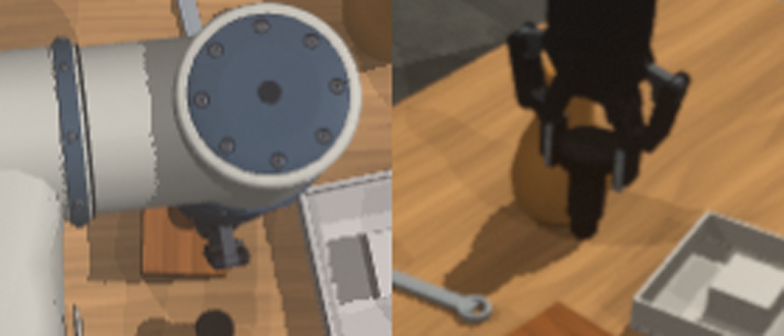

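Call:
carry_out(
  series=[
    [[3,53,0],0,-1],
    [[6,106,0],0,-1],
    [[8,159,0],0,-1],
    [[11,212,0],0,-1],
    [[13.5,264.5,0],0,-1],
  ],
)

```text
time_s: 11.4
tcp_pos: [0.5219, 0.1503, 0.2148]
orientation: [-1.331, 1.127, 1.332]
contact_force: [1.0, 0.3, -0.6]
gripper_width: 0.0509
```

Call:
carry_out(
  series=[
    [[0,0,-10],0,-1],
    [[0,0,-20],0,-1],
    [[0,0,-30],0,-1],
    [[0,0,-30],0,-1],
  ],
)

```text
time_s: 11.9
tcp_pos: [0.5219, 0.1474, 0.1842]
orientation: [-1.33, 1.129, 1.331]
contact_force: [0.4, -0.4, -1.6]
gripper_width: 0.0505
```

Run:
```python
from h import *
s=manip.read_state(); print(s["tcp_pos"],s["joint_pos"],s["gripper_width"],s["contact_force"],s["torque"])
t=snap("top"); s=snap("side")
print("leg end proj",proj(s,[[.5225,.1485,.120],[.5225,.1485,.133]]))
a=t["color"][160:280,140:260];b=s["color"][150:270,150:270]
cv2.imwrite("pics/c8.png",cv2.resize(np.hstack([a,b])[:,:,::-1],None,fx=3.3,fy=3.3,interpolation=cv2.INTER_CUBIC))
```

```text
[0.52193253 0.14739647 0.1842011 ] [ 5.63733509e-01  2.60246525e-01 -4.88698512e-03 -2.76842138e-04
 -1.30797501e+00 -3.98262531e-01] 0.050509222412301685 [ 0.37957871 -0.44067637 -1.58852114] [-0.01010783 -0.05265391 -0.00500832]
leg end proj [[216.63513025 231.44442814]
 [216.22140674 226.78924429]]
```

View pics/c8.png

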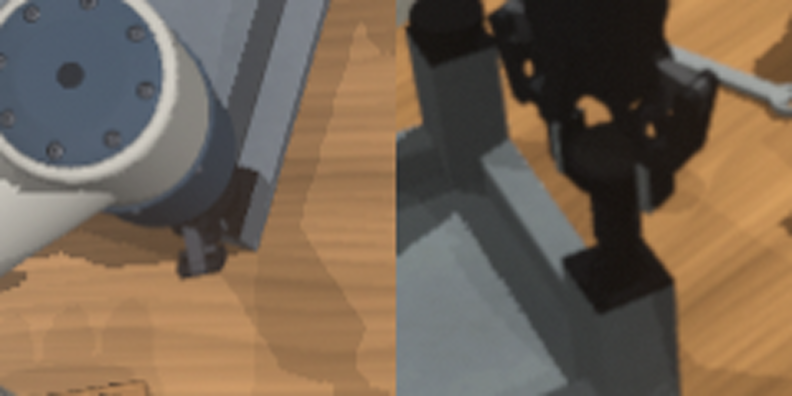

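Call:
carry_out(
  series=[
    [[0,0,-8],0,-1],
    [[0,0,-12],0,-1],
    [[0,0,-12],0,-1],
  ],
)

```text
time_s: 12.38
tcp_pos: [0.5223, 0.1485, 0.1728]
orientation: [-1.331, 1.127, 1.332]
contact_force: [0.2, 0.1, -1.9]
gripper_width: 0.0513
```

Call:
carry_out(
  series=[
    [[0,0,-2],0,-1],
    [[0,0,-4],0,-1],
    [[0,0,-4],0,-1],
  ],
)

```text
time_s: 12.75
tcp_pos: [0.5225, 0.1486, 0.1691]
orientation: [-1.331, 1.126, 1.331]
contact_force: [0.1, 0.1, -2.1]
gripper_width: 0.0506
```

Call:
carry_out(
  series=[
    [[0,0,-2],0,-1],
    [[0,0,-4],0,-1],
    [[0,0,-4],0,-1],
  ],
)

```text
time_s: 13.12
tcp_pos: [0.5224, 0.1486, 0.165]
orientation: [-1.331, 1.126, 1.331]
contact_force: [0.6, -0.1, -0.4]
gripper_width: 0.0505
```

Call:
carry_out(
  series=[
    [[0,0,-2],0,-1],
    [[0,0,-4],0,-1],
    [[0,0,-5],0,-1],
    [[0,0,-5],0,-1],
  ],
)

```text
time_s: 13.62
tcp_pos: [0.5227, 0.1487, 0.1603]
orientation: [-1.331, 1.125, 1.331]
contact_force: [1.2, 0.4, -1.6]
gripper_width: 0.0506
```

Call:
carry_out(
  series=[
    [[0,0,-2],0,-1],
    [[0,0,-4],0,-1],
    [[0,0,-5],0,-1],
    [[0,0,-5],0,-1],
  ],
)

```text
time_s: 14.12
tcp_pos: [0.5227, 0.1486, 0.1552]
orientation: [-1.331, 1.125, 1.331]
contact_force: [1.0, 1.1, -2.2]
gripper_width: 0.0507
```

Call:
carry_out(
  series=[
    [[0,0,-2],0,-1],
    [[0,0,-4],0,-1],
    [[0,0,-4],0,-1],
  ],
)

```text
time_s: 14.5
tcp_pos: [0.5227, 0.1487, 0.1511]
orientation: [-1.331, 1.125, 1.331]
contact_force: [2.2, -0.3, -1.9]
gripper_width: 0.0505
```

Call:
carry_out(
  series=[
    [[0,0,-1],0,-1],
    [[0,0,-2],0,-1],
    [[0,0,-2],0,-1],
  ],
)

```text
time_s: 14.88
tcp_pos: [0.5227, 0.1487, 0.1493]
orientation: [-1.331, 1.125, 1.331]
contact_force: [1.6, 0.5, -0.6]
gripper_width: 0.0508
```

Call:
carry_out(
  series=[
    [[0,0,-1],0,-1],
    [[0,0,-1],0,-1],
  ],
)

```text
time_s: 15.12
tcp_pos: [0.5227, 0.1487, 0.1483]
orientation: [-1.331, 1.125, 1.331]
contact_force: [2.9, 0.6, -0.5]
gripper_width: 0.0509
```

Call:
carry_out(
  series=[
    [[0.8,0,-0.5],0,-1],
    [[0.8,0,-1],0,-1],
    [[0.8,0,-1],0,-1],
  ],
)

```text
time_s: 15.5
tcp_pos: [0.523, 0.1484, 0.1473]
orientation: [-1.331, 1.126, 1.332]
contact_force: [-0.8, 0.1, 1.8]
gripper_width: 0.0504
```

Call:
carry_out(
  series=[
    [[0,0,-0.5],0,-1],
    [[0,0,-1],0,-1],
    [[0,0,-1],0,-1],
  ],
)

```text
time_s: 15.88
tcp_pos: [0.5231, 0.1483, 0.1471]
orientation: [-1.332, 1.126, 1.331]
contact_force: [-3.1, -0.7, 7.2]
gripper_width: 0.0508
```

Call:
carry_out(
  series=[
    [[0,0,-0.5],0,-1],
    [[0,0,-1],0,-1],
    [[0,0,-1],0,-1],
  ],
)

```text
time_s: 16.25
tcp_pos: [0.5232, 0.1482, 0.1469]
orientation: [-1.332, 1.125, 1.331]
contact_force: [-5.1, -1.6, 11.2]
gripper_width: 0.051
```

Call:
carry_out(
  series=[
    [[-0.4,0,1.3],0,-1],
    [[-0.4,0,1.6],10,-1],
    [[-0.4,0,2],20,-1],
    [[-0.4,0,2],20,-1],
  ],
)

```text
time_s: 16.75
tcp_pos: [0.5234, 0.149, 0.1477]
orientation: [-1.578, 0.919, 1.576]
contact_force: [-0.5, 2.0, 2.9]
gripper_width: 0.0508
```

Call:
carry_out(
  series=[
    [[0,0,0.3],10,-1],
    [[0,0,0.6],20,-1],
    [[0,0,0.6],20,-1],
  ],
)

```text
time_s: 17.12
tcp_pos: [0.5233, 0.1488, 0.1482]
orientation: [-1.81, 0.67, 1.808]
contact_force: [0.6, 1.6, 3.6]
gripper_width: 0.051
```

Call:
carry_out(
  series=[
    [[0,0,0.3],10,-1],
    [[0,0,0.5],15,-1],
    [[0,0,0.5],15,-1],
  ],
)

```text
time_s: 17.5
tcp_pos: [0.5232, 0.149, 0.1485]
orientation: [-1.972, 0.45, 1.971]
contact_force: [1.4, 1.8, 2.4]
gripper_width: 0.0504
```

Call:
carry_out(
  series=[
    [[0,0,0.3],10,-1],
    [[0,0,0.5],15,-1],
    [[0,0,0.5],15,-1],
  ],
)

```text
time_s: 17.88
tcp_pos: [0.5221, 0.1481, 0.1478]
orientation: [-2.121, 0.201, 2.126]
contact_force: [0.8, -0.4, -1.4]
gripper_width: 0.0508
```

Call:
carry_out(
  series=[
    [[0,0,-0.5],0,-1],
    [[0,0,-1],0,-1],
    [[0,0,-1],0,-1],
  ],
)

```text
time_s: 18.25
tcp_pos: [0.5227, 0.1485, 0.1477]
orientation: [-2.125, 0.196, 2.126]
contact_force: [0.2, 0.4, -1.7]
gripper_width: 0.0504
```

Call:
carry_out(
  series=[
    [[0,0,-1],0,-1],
    [[0,0,-1.5],0,-1],
    [[0,0,-1.5],0,-1],
  ],
)

```text
time_s: 18.62
tcp_pos: [0.5229, 0.1486, 0.1463]
orientation: [-2.126, 0.194, 2.126]
contact_force: [-0.7, 0.2, -2.4]
gripper_width: 0.0506
```

Call:
carry_out(
  series=[
    [[0,0,-1],0,-1],
    [[0,0,-2],0,-1],
    [[0,0,-2],0,-1],
  ],
)

```text
time_s: 19.0
tcp_pos: [0.5229, 0.1486, 0.1443]
orientation: [-2.126, 0.194, 2.126]
contact_force: [-0.8, -0.2, -1.3]
gripper_width: 0.0505
```

Call:
carry_out(
  series=[
    [[0,0,-0.5],0,-1],
    [[0,0,-1],0,-1],
    [[0,0,-1],0,-1],
  ],
)

```text
time_s: 19.38
tcp_pos: [0.5232, 0.1486, 0.1438]
orientation: [-2.127, 0.194, 2.125]
contact_force: [-1.0, -0.9, 1.6]
gripper_width: 0.0509
```

Call:
carry_out(
  series=[
    [[0,0,-0.5],0,-1],
    [[0,0,-1],0,-1],
    [[0,0,-1],0,-1],
  ],
)

```text
time_s: 19.75
tcp_pos: [0.5236, 0.1485, 0.1436]
orientation: [-2.128, 0.193, 2.124]
contact_force: [-1.8, -1.2, 6.4]
gripper_width: 0.0507
```

Call:
carry_out(
  series=[
    [[0,0,0.8],0,-1],
    [[0,0,0.5],-10,-1],
    [[0,0,0.1],-20,-1],
    [[0,0,-0.2],-30,-1],
    [[0,0,-0.2],-30,-1],
  ],
)

```text
time_s: 20.38
tcp_pos: [0.5233, 0.1487, 0.1427]
orientation: [-1.814, 0.665, 1.812]
contact_force: [-0.4, -0.7, 4.9]
gripper_width: 0.0508
```

Call:
carry_out(
  series=[
    [[0,0,-0.3],-10,-1],
    [[0,0,-0.7],-20,-1],
    [[0,0,-1],-30,-1],
    [[0,0,-1],-30,-1],
  ],
)

```text
time_s: 20.88
tcp_pos: [0.5233, 0.1487, 0.1417]
orientation: [-1.458, 1.026, 1.457]
contact_force: [-0.0, -0.4, 5.5]
gripper_width: 0.0503
```

Call:
carry_out(
  series=[
    [[0,0,-0.3],-10,-1],
    [[0,0,-0.6],-20,-1],
    [[0,0,-0.9],-30,-1],
    [[0,0,-1.2],-40,-1],
    [[0,0,-1.2],-40,-1],
  ],
)

```text
time_s: 21.5
tcp_pos: [0.5236, 0.1486, 0.1404]
orientation: [-0.947, 1.354, 0.945]
contact_force: [0.9, -1.7, 4.0]
gripper_width: 0.0511
```

Call:
carry_out(
  series=[
    [[0,0,-0.3],-10,-1],
    [[0,0,-0.6],-20,-1],
    [[0,0,-0.9],-30,-1],
    [[0,0,-1.2],-40,-1],
    [[0,0,-1.2],-40,-1],
  ],
)

```text
time_s: 22.12
tcp_pos: [0.5234, 0.1485, 0.1391]
orientation: [-0.41, 1.531, 0.409]
contact_force: [1.0, -1.8, 4.0]
gripper_width: 0.0509
```

Call:
carry_out(
  series=[
    [[0,0,-0.3],-10,-1],
    [[0,0,-0.6],-20,-1],
    [[0,0,-0.9],-30,-1],
    [[0,0,-1.2],-40,-1],
    [[0,0,-1.2],-40,-1],
  ],
)

```text
time_s: 22.75
tcp_pos: [0.5231, 0.1486, 0.1377]
orientation: [0.137, 1.566, -0.137]
contact_force: [-0.3, -1.8, 3.8]
gripper_width: 0.0508
```

Run:
```python
from h import *
s=manip.read_state(); print(s["tcp_pos"],np.degrees(s["joint_pos"]).round(1),s["gripper_width"],s["contact_force"],s["torque"])
s=snap("side")
b=s["color"][150:270,150:290]
cv2.imwrite("pics/c9.png",cv2.resize(b[:,:,::-1],None,fx=5,fy=5,interpolation=cv2.INTER_CUBIC))
```

```text
[0.52311699 0.14855575 0.13773084] [  32.4   16.6   -5.     0.   -68.4 -132.4] 0.05077017771329422 [-0.32776392 -1.82826726  3.76040251] [-0.70337574 -0.16611478  0.05615868]
```

View pics/c9.png

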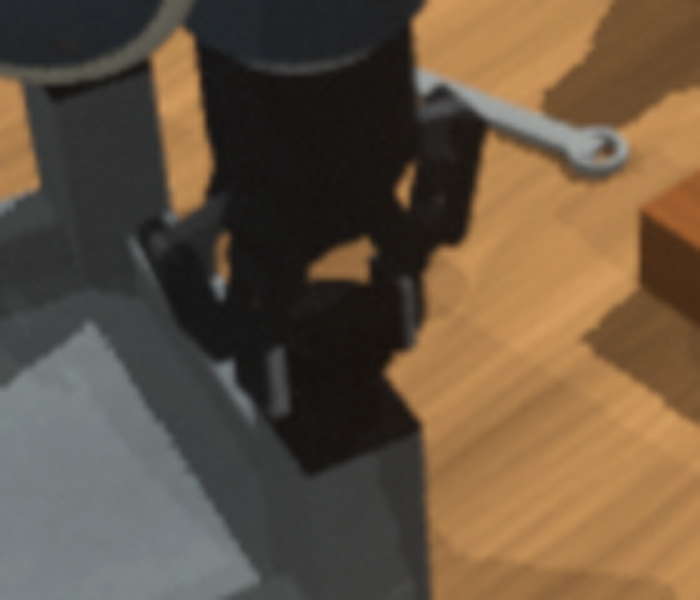

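Call:
carry_out(
  series=[
    [[0,0,1],0,-1],
    [[0,0,1],0,-1],
    [[0,0,1],0,1],
    [[0,0,1],0,1],
    [[0,0,1],0,1],
  ],
)

```text
time_s: 23.42
tcp_pos: [0.5228, 0.1487, 0.1384]
orientation: [0.143, 1.566, -0.143]
contact_force: [-0.1, 0.3, -1.3]
gripper_width: 0.0855
```

Run:
```python
from h import *
s=manip.read_state(); print(s["tcp_pos"],np.degrees(s["joint_pos"]).round(1),s["gripper_width"],s["contact_force"],s["torque"])
s=snap("side")
b=s["color"][150:270,150:290]
cv2.imwrite("pics/c10.png",cv2.resize(b[:,:,::-1],None,fx=5,fy=5,interpolation=cv2.INTER_CUBIC))
```

```text
[0.52281312 0.14869979 0.13844342] [  32.4   16.6   -4.9   -0.   -68.5 -132.8] 0.08549134050956664 [-0.14227975  0.28777142 -1.31877729] [ 0.01905561  0.01124837 -0.0156626 ]
```

View pics/c10.png

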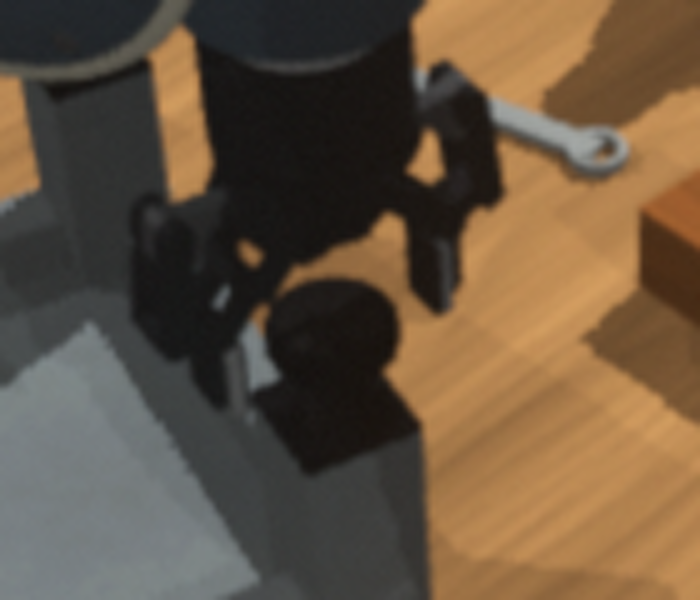

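Run:
```python
from h import *
s=snap("side"); c=s["color"]
import math
P=[[.5228+.026*math.cos(a),.1487+.026*math.sin(a),.1693] for a in np.linspace(0,6.28,40)]
q=proj(s,P); im=cv2.resize(c[180:240,190:250,::-1],None,fx=9,fy=9,interpolation=cv2.INTER_CUBIC).copy()
im=cv2.convertScaleAbs(im,alpha=2.5)
q2=((q-[190,180]+.5)*9).astype(int); cv2.polylines(im,[q2.reshape(-1,1,2)],True,(0,255,0),1)
cv2.imwrite("pics/c11.png",im)
```

```text
(no output)
```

View pics/c11.png

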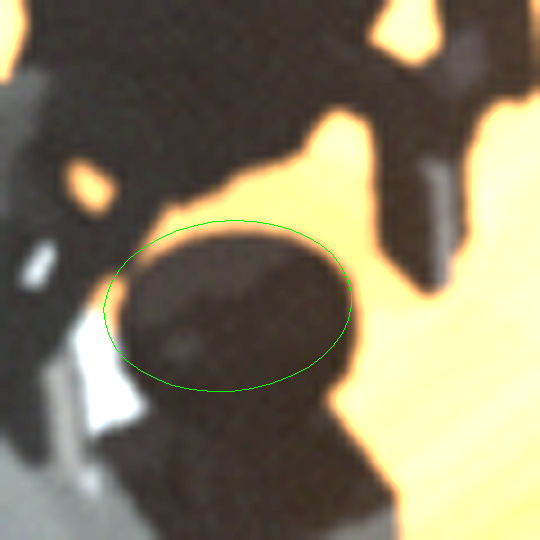

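Call:
carry_out(
  series=[
    [[0,0,0],10,1],
    [[0,0,0],20,1],
    [[0,0,0],30,1],
    [[0,0,0],40,1],
    [[0,0,0],50,1],
  ],
)

```text
time_s: 24.15
tcp_pos: [0.5229, 0.1486, 0.1386]
orientation: [-0.545, 1.501, 0.545]
contact_force: [0.8, 0.5, 0.2]
gripper_width: 0.0852
```

Call:
carry_out(
  series=[
    [[0,0,0],10,1],
    [[0,0,0],20,1],
    [[0,0,0],30,1],
    [[0,0,0],40,1],
    [[0,0,0],50,1],
  ],
)

```text
time_s: 24.78
tcp_pos: [0.5229, 0.1487, 0.1386]
orientation: [-1.208, 1.21, 1.208]
contact_force: [-0.9, 0.0, -0.2]
gripper_width: 0.085
```

Call:
carry_out(
  series=[
    [[0,0,0],10,1],
    [[0,0,0],20,1],
    [[0,0,0],30,1],
    [[0,0,0],40,1],
    [[0,0,0],50,1],
  ],
)

```text
time_s: 25.4
tcp_pos: [0.5229, 0.1486, 0.1386]
orientation: [-1.816, 0.663, 1.816]
contact_force: [-0.5, -0.0, -0.6]
gripper_width: 0.0854
```

Call:
carry_out(
  series=[
    [[0,0,0],10,1],
    [[0,0,0],20,1],
    [[0,0,0],30,1],
    [[0,0,0],38,1],
    [[0,0,0],38,1],
  ],
)

```text
time_s: 26.02
tcp_pos: [0.5229, 0.1486, 0.1386]
orientation: [-2.199, 0.048, 2.199]
contact_force: [0.1, 0.4, -0.6]
gripper_width: 0.0854
```

Run:
```python
from h import *
s=manip.read_state(); print(s["tcp_pos"],np.degrees(s["joint_pos"]).round(1),s["gripper_width"],s["contact_force"],s["torque"])
s=snap("side")
b=s["color"][150:270,150:290]
cv2.imwrite("pics/c12.png",cv2.resize(b[:,:,::-1],None,fx=5,fy=5,interpolation=cv2.INTER_CUBIC))
```

```text
[0.52291282 0.1486419  0.13857504] [ 32.4  16.5  -4.9  -0.  -68.5  55.1] 0.085448473171611 [ 0.13768054  0.4495335  -0.60656467] [-0.01007106  0.02703341 -0.021324  ]
```

View pics/c12.png

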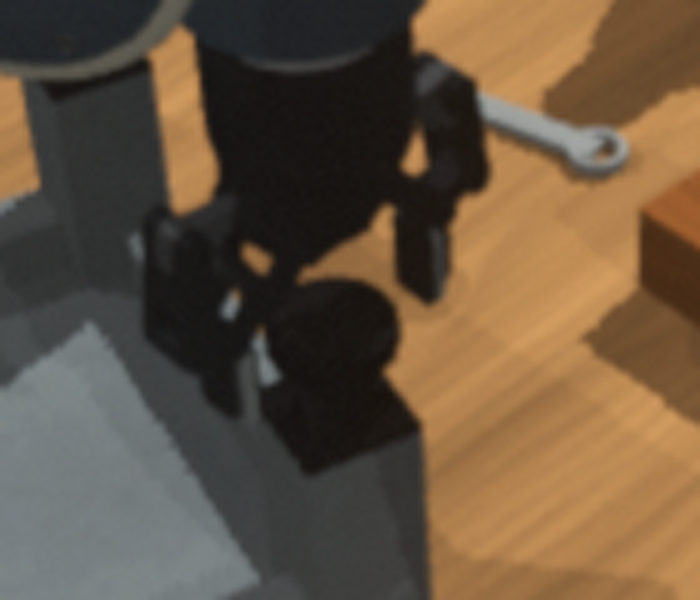

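Call:
carry_out(
  series=[
    [[0,0,0],0,-1],
    [[0,0,0],0,-1],
    [[0,0,0],0,-1],
    [[0,0,0],0,-1],
    [[0,0,0],0,-1],
  ],
  newtons=40,
)

```text
time_s: 26.7
tcp_pos: [0.5231, 0.1486, 0.1388]
orientation: [-2.2, 0.047, 2.199]
contact_force: [0.6, -0.8, 2.7]
gripper_width: 0.051
```

Call:
carry_out(
  series=[
    [[0,0,-0.2],-10,-1],
    [[0,0,-0.5],-20,-1],
    [[0,0,-0.8],-30,-1],
    [[0,0,-0.8],-30,-1],
  ],
)

```text
time_s: 27.2
tcp_pos: [0.523, 0.1485, 0.1378]
orientation: [-1.902, 0.552, 1.901]
contact_force: [-0.3, -1.2, 2.2]
gripper_width: 0.0507
```

Light contact again, and z falls 1 mm per 30°. Continuing.

Call:
carry_out(
  series=[
    [[0,0,-0.4],-10,-1],
    [[0,0,-0.8],-20,-1],
    [[0,0,-1.2],-30,-1],
    [[0,0,-1.5],-40,-1],
    [[0,0,-1.5],-40,-1],
  ],
)

```text
time_s: 27.82
tcp_pos: [0.5231, 0.1488, 0.1364]
orientation: [-1.435, 1.045, 1.434]
contact_force: [0.4, 0.9, 2.4]
gripper_width: 0.0507
```

Call:
carry_out(
  series=[
    [[0,0,-0.3],-10,-1],
    [[0,0,-0.7],-20,-1],
    [[0,0,-1],-30,-1],
    [[0,0,-1.3],-40,-1],
    [[0,0,-1.3],-40,-1],
  ],
)

```text
time_s: 28.45
tcp_pos: [0.5232, 0.1485, 0.1352]
orientation: [-0.921, 1.367, 0.92]
contact_force: [-0.1, -0.6, 3.5]
gripper_width: 0.0506
```

Call:
carry_out(
  series=[
    [[0,0,-0.3],-10,-1],
    [[0,0,-0.7],-20,-1],
    [[0,0,-1],-30,-1],
    [[0,0,-1.3],-40,-1],
    [[0,0,-1.3],-40,-1],
  ],
)

```text
time_s: 29.08
tcp_pos: [0.5232, 0.1486, 0.1338]
orientation: [-0.383, 1.536, 0.383]
contact_force: [0.0, -1.0, 2.5]
gripper_width: 0.0508
```

Call:
carry_out(
  series=[
    [[0,0,-0.3],-10,-1],
    [[0,0,-0.7],-20,-1],
    [[0,0,-1],-30,-1],
    [[0,0,-1.2],-38,-1],
    [[0,0,-1.2],-38,-1],
  ],
)

```text
time_s: 29.7
tcp_pos: [0.5231, 0.1487, 0.1326]
orientation: [0.137, 1.566, -0.137]
contact_force: [0.4, -0.2, 2.8]
gripper_width: 0.0508
```

Call:
carry_out(
  series=[
    [[0,0,0.3],0,-1],
    [[0,0,0.3],0,-1],
    [[0,0,0.3],0,-1],
  ],
)

```text
time_s: 30.08
tcp_pos: [0.5229, 0.1487, 0.1327]
orientation: [0.142, 1.566, -0.142]
contact_force: [0.7, 0.1, 0.7]
gripper_width: 0.0509
```

Run:
```python
from h import *
s=manip.read_state(); print(s["tcp_pos"],np.degrees(s["joint_pos"]).round(1),s["gripper_width"],s["contact_force"],s["torque"])
print(R.from_rotvec(s["orientation"]).as_matrix().round(3))
s=snap("side","s_end"); t=snap("top","t_end")
b=s["color"][150:270,150:290]
cv2.imwrite("pics/c13.png",cv2.resize(b[:,:,::-1],None,fx=5,fy=5,interpolation=cv2.INTER_CUBIC))
```

```text
[0.52292926 0.1487031  0.13267389] [  32.4   16.8   -5.5   -0.   -67.7 -132.7] 0.050870407071335375 [0.7165109  0.07623851 0.68570265] [-0.11514393 -0.09074197  0.05028766]
[[-0.     0.18   0.984]
 [ 0.     0.984 -0.18 ]
 [-1.     0.    -0.   ]]
```

View pics/c13.png

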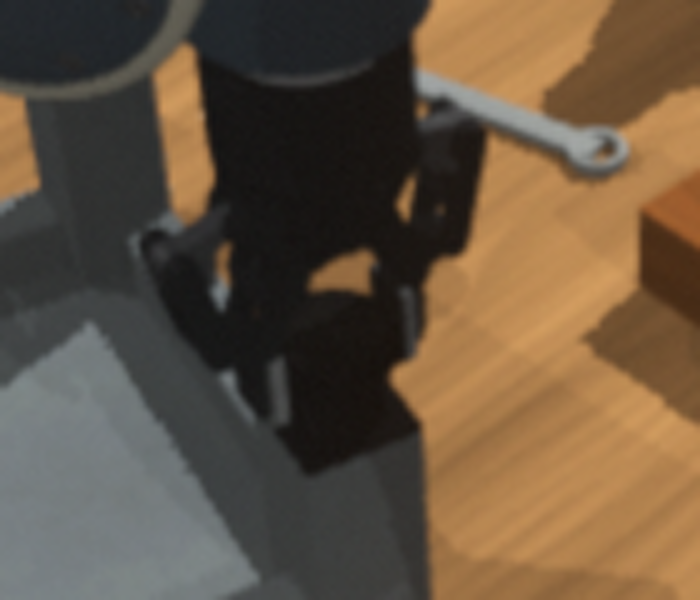

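View pics/t_end.png

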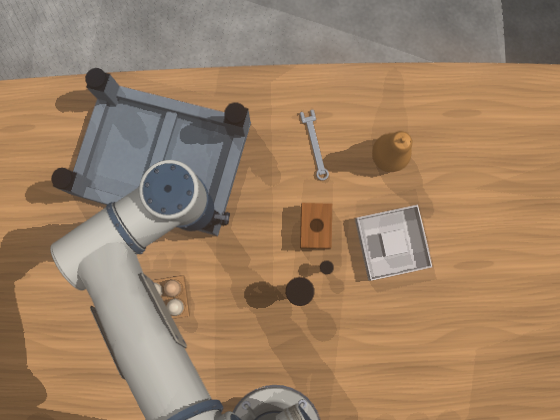

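View pics/s_end.png

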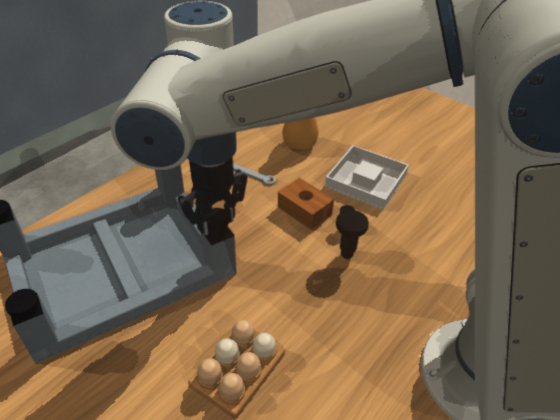

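```bash
python3 -c "
from workcell import manip
print(manip.hand_in())"
```

```text
the job is handed in; nothing more can be done
None
```

The foot is started in the bare leg and still gripped upright. I handed the job in at about 30 s, and no verdict was reported.

- **Cap:** It sits open side down in the white tray. The final top and side views both show it there, upright.
- **Back turn:** I took the middle-sized foot from the block and set its stud in the leg with light contact. Turning it backward, the upward push was gone at the check after about 55–70° of turn. I then lowered it about 5 mm to the next contact. A 6 mm drop was expected, so this read roughly half a millimetre off, which is within measurement noise.
- **Forward turn:** I screwed it forward 368° in two grips of 180° and 188°, re-gripping once partway. I took the drop at about 62°, mid-range, so the full turn from it is good to about ±8°.
- **Depth:** The foot sank 6.0 mm and then about 6.2 mm at a steady 12 mm per turn. That puts the tip about 42 mm below the leg's end, as expected.
- **Last checks:** The tool was vertical, the grip opening was 51 mm at 40 N, and the contact force was about 1 N. The largest vertical force in the thread was about 11 N, briefly at first contact.
- **Other items:** The spanner, eggs and lookalike feet look untouched in the last pictures, though the arm hides some of the eggs in the top view. The gourd also looks untouched.
- **Small disagreement:** While the foot was released for the re-grip, the side view showed its pad about one pixel (about 2 mm) from where I predicted. That is about the camera calibration's error.

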